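# Start the hot plate under the tiffin box

## Robot

A 7-joint arm with a two-finger parallel gripper is mounted at the origin on the work surface. World frame = base frame: x ahead of the robot, y to its left, z up, the work surface at z = 0. Lengths are in m, angles in rad, forces in N, time in s.
With the tool pointing down it reaches from about 0.35 to 0.9 m from the base axis. Payload 8.1 kg.
Tool frame: the origin (TCP) lies on the centre line of the jaws, within the pads' length; the fingertips stand 22 mm ahead of it and the grasp point (between the pads) lies 3 mm ahead of it; z points along the fingers, y is the direction in which the jaws open and shut (so a half turn about z gives the same grasp; the last joint's range is limited). The gripper opens to 92 mm and grips with 3 to 60 N. Pads are 19 mm wide; open, the fingers measure 130 mm over their backs; the gripper's body (75 mm by 190 mm) begins 47 mm behind the grasp point.
Start: joints at [-1.403, 0.434, 0.025, 1.573, -0.012, 1.134, -0.075], TCP at [0.167, 0.602, 0.249] pointing down, gripper open.
Joint ranges: [-2.62, 2.62], [-0.44, 2.09], [-1.27, 1.32], [0.08, 2.57], [-1.32, 4.46], [0.12, 2], [-2.74, 2.74]. Speed limits (rad/s): [2.22, 2.22, 3.01, 3.01, 3.14, 3.14, 3.14].

## Interface

Orientations are given as a rotation vector (axis times angle).
In Python, from cell import arm gives the robot as it stands.
- The arm moves only by the shell command python3 -m pendant 'ROWS' [FORCE]. ROWS is JSON, a list that holds one entry, the list of rows, each a list of 7 numbers: the shift along the tool's x, y, z in units of 0.04 m (1.0 is 0.04 m), then the turn, a rotation vector about the tool's x, y, z in units of 0.08 rad (1.0 is 0.08 rad), then the closure, from 0 (fully open) to 1 (shut). In form: [[[tx, ty, tz, ax, ay, az, fingers], ...]]. A call has 1 to 20 rows; each row shifts and turns the commanded pose from where the row before left it, along the tool's axes as they then stand; what a row does not reach is not made up. A row lasts 1/12 s, in which the tool goes at most 41.7 mm and 7.16 degrees, less where a joint would pass 70% of its speed; a pose out of reach is approached as far as the arm can. A call with a number of a shift or a turn outside -1 to 1 is refused whole. A call with a gripper value outside its range is refused whole. The fingers move at their own pace and stop on an object; FORCE is the grip in N (left out, the last holds). Time passes only in rows, so rows that do not move let the fingers close. It gives the time, the measured TCP pose, the force and the opening at its end, in the units of the state.
- arm.observe(): the state, without advancing time (a new reading comes with each control period).
- arm.get_image(name): name is "scene" or "top"; returns a dict with "img" (420x560x3 uint8, red, green, blue), "z_map" (420x560 float32, m along the optical axis (not along the pixel's ray), 0 where there is no reading), "K" (3x3 intrinsics, pixels), "R" (3x3) and "t" (3): a world point X has camera coordinates R X + t. Camera axes: x right, y down, z forward; pixel columns grow to the right and rows downward; lengths in m; the calibration is good to about 2 mm. A picture is of the moment at which its call begins.
- arm.sign_off(): hands the job in, once; it reports no verdict.
The state is a dict: "clock": time; "joints": joint angles; "dq": joint speeds; "joint_efforts": joint torques, N m; "position": TCP position; "ee_rot": TCP orientation; "force": force on the tool from outside, world axes, zero at the start; "ft_torque": the same for the moment, N m; "width": opening from 0.0 (shut) to 1.0 (fully open).
Only numpy, scipy, OpenCV 4.12 (cv2) and the standard library are available. Lean on these libraries where they do the work, as an engineer would, in place of code of your own. Each camera call takes 0.05 s, during which the arm holds its last target.

## Task

Start warming the tiffin box, using light fingertip pushes only: first push in the green mains key, then the key whose colour matches the ring round the plate the tiffin box stands on, and last the white timer key; each stays in. Leave the key of the other plate out, and do not move the tiffin box, the pan or the jar.

Things in the scene. Friction and masses are not known exactly. Their poses are not given: they have to be found in the camera images.
- key_green_top (a point): centre of the flat top of the green push key (mains key): an upright round green cap 34 mm across, its top 24 mm above the hob's top face when out, in a low grey collar. The point moves with the cap. The four keys stand in one row on the black strip along the hob's front (robot) side, 66 mm apart; which colour stands where varies. Pushed down 13 mm it is surely in; hard stop at 20 mm.
- key_green (a joint): how far the stem under the green cap is in, m: 0 out (start), 0.006 at its stop; counts as in from 0.004. It yields at 2.5 N and stays put. The cap rides on it on a 0.7 N/mm spring with 14 mm give: a push sinks the cap 3.5 mm, then the stem 6 mm (fully in: 10 mm, 3 N), then the cap softly on to a hard stop (20 mm, 10 N); released, the cap springs up. Light: under 15 N.
- key_blue_top (a point): centre of the flat top of the blue push key (key of the plate inside the blue ring): an upright round blue cap 34 mm across, its top 24 mm above the hob's top face when out, in a low grey collar. The point moves with the cap. The four keys stand in one row on the black strip along the hob's front (robot) side, 66 mm apart; which colour stands where varies. Pushed down 13 mm it is surely in; hard stop at 20 mm.
- key_blue (a joint): how far the stem under the blue cap is in, m: 0 out (start), 0.006 at its stop; counts as in from 0.004. It yields at 2.5 N and stays put. The cap rides on it on a 0.7 N/mm spring with 14 mm give: a push sinks the cap 3.5 mm, then the stem 6 mm (fully in: 10 mm, 3 N), then the cap softly on to a hard stop (20 mm, 10 N); released, the cap springs up. Light: under 15 N.
- key_yellow_top (a point): centre of the flat top of the yellow push key (key of the plate inside the yellow ring): an upright round yellow cap 34 mm across, its top 24 mm above the hob's top face when out, in a low grey collar. The point moves with the cap. The four keys stand in one row on the black strip along the hob's front (robot) side, 66 mm apart; which colour stands where varies. Pushed down 13 mm it is surely in; hard stop at 20 mm.
- key_yellow (a joint): how far the stem under the yellow cap is in, m: 0 out (start), 0.006 at its stop; counts as in from 0.004. It yields at 2.5 N and stays put. The cap rides on it on a 0.7 N/mm spring with 14 mm give: a push sinks the cap 3.5 mm, then the stem 6 mm (fully in: 10 mm, 3 N), then the cap softly on to a hard stop (20 mm, 10 N); released, the cap springs up. Light: under 15 N.
- key_white_top (a point): centre of the flat top of the white push key (timer-start key): an upright round white cap 34 mm across, its top 24 mm above the hob's top face when out, in a low grey collar. The point moves with the cap. The four keys stand in one row on the black strip along the hob's front (robot) side, 66 mm apart; which colour stands where varies. Pushed down 13 mm it is surely in; hard stop at 20 mm.
- key_white (a joint): how far the stem under the white cap is in, m: 0 out (start), 0.006 at its stop; counts as in from 0.004. It yields at 2.5 N and stays put. The cap rides on it on a 0.7 N/mm spring with 14 mm give: a push sinks the cap 3.5 mm, then the stem 6 mm (fully in: 10 mm, 3 N), then the cap softly on to a hard stop (20 mm, 10 N); released, the cap springs up. Light: under 15 N.
- plate_blue (a point): centre of the top of the round dark hot plate inside the blue ring (ring 208 mm across, plate 176 mm across, its top 80 mm above the counter); the left, +y one of the two before the hob is turned a little.
- plate_yellow (a point): centre of the top of the round dark hot plate inside the yellow ring (ring 208 mm across, plate 176 mm across, its top 80 mm above the counter); the right, -y one of the two before the hob is turned a little.
- hob: two-plate steel electric hob, fixed to the counter, 360 mm deep (x), 520 mm wide (y), top face 70 mm above the counter; origin on the counter under its centre; its -x side is the front, with the row of keys 132 mm in front of the centre (x = -0.132 in its own axes).
- tiffin_center (a point): closed round steel tiffin box, 132 mm across, 63 mm high, 0.45 kg, loose, standing about centred on one of the two plates; the point is on its axis 30 mm above its underside.
- pan_center (a point): small dark open frying pan, 152 mm across the rim, 36 mm high, 0.6 kg, loose, standing on the other plate; its black handle reaches 208 mm from its centre, along its own x, to the far side of the hob; the point is on its axis 18 mm above its underside.
- jar_center (a point): orange plastic jar with a white lid, 80 mm across, 115 mm high, loose, on the counter beside the hob's left (+y) end; the point is on its axis 57 mm above the counter.

How it is judged:
By the outcome, as a careful person would: the job done as asked, in the order asked, and still so for the second after the job is handed in, with the robot touching nothing.
It also fails if it takes over 45 s, if anything falls off the work surface, if the arm or the gripper's body presses on something with over 40 N, if the wrist force passes 120 N, or if a joint passes its speed limit or range.

## Working session

There is one attempt and no reset: what is moved stays moved. The work goes in short steps, Python scripts to look and compute and a shell command to move; the robot and the scene stay as the last step left them, time stands still between calls to the robot, and variables do not carry over. Pictures are saved under pics/ and viewed, and the job is handed in when it is done.

```bash
mkdir -p pics; ls; python3 - <<'E'
from cell import arm
import cv2,numpy as np
for n in("scene","top"):
    d=arm.get_image(n); cv2.imwrite(f"pics/{n}0.png",d["img"][:,:,::-1]); np.savez(f"{n}0.npz",**d)
    print(n,d["K"].tolist(),np.round(d["R"],3).tolist(),np.round(d["t"],3).tolist())
print(arm.observe())
E
```

```text
pics
scene [[469.2122130356023, 0.0, 286.874125322001], [0.0, 469.2122130356023, 203.03334686893558], [0.0, 0.0, 1.0]] [[0.236, 0.972, -0.007], [0.836, -0.207, -0.508], [-0.495, 0.114, -0.861]] [-0.306, -0.449, 1.497]
top [[419.5937388160841, 0.0, 281.4011856914832], [0.0, 419.5937388160841, 206.75640983362806], [0.0, 0.0, 1.0]] [[-0.012, -1.0, -0.002], [-0.995, 0.012, -0.098], [0.099, 0.001, -0.995]] [0.164, 0.649, 0.798]
{'clock': 0.1, 'joints': array([-1.40264872,  0.43516264,  0.02498936,  1.57400671, -0.01159301,
        1.13403272, -0.07504411]), 'dq': array([-0.00084509, -0.00054724, -0.00036106, -0.00321438,  0.00035501,
       -0.00027577,  0.00085349]), 'joint_efforts': array([ 4.75161840e-03, -6.69133401e+01,  9.88886990e-01, -3.15142894e+01,
       -6.04660087e-02,  3.73913522e-02,  6.16657599e-05]), 'position': array([0.16709988, 0.60179093, 0.2480176 ]), 'ee_rot': array([-4.24023103e-01, -3.11279216e+00,  2.29891762e-03]), 'force': array([ 0.26254629,  0.07625309, -1.49632728]), 'ft_torque': array([ 0.02390259, -0.02984681, -0.03555646]), 'width': 0.9951035112781441}
```

View pics/scene0.png

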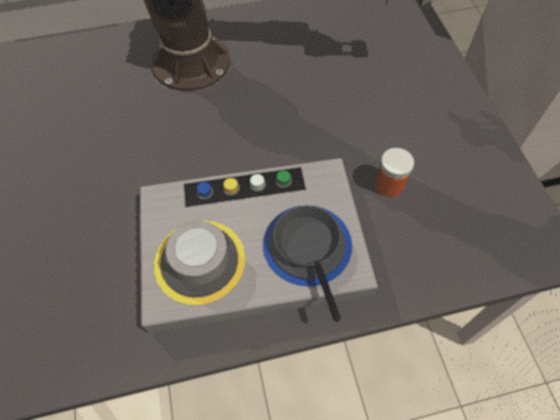

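View pics/top0.png

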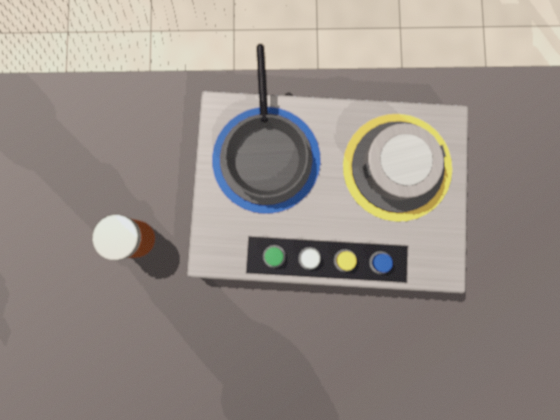

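The scene view shows the tiffin inside the yellow ring (200,262) and the pan inside the blue ring (308,243). In the top view the keys, left to right, are green (274,257), white (310,259), yellow (346,261) and blue (381,263). So the order to push is green, yellow, white. Next I'll measure the key tops in both views.

```bash
cat > h.py <<'E'
import numpy as np,cv2
rng={'green':((45,90,50),(90,255,255)),'yellow':((18,110,110),(35,255,255)),'blue':((100,120,60),(130,255,255)),'white':((0,0,165),(180,60,255))}
box={'scene':(165,210,185,310),'top':(235,285,245,410)}
def cents(n,d):
    hsv=cv2.cvtColor(d['img'],cv2.COLOR_RGB2HSV); r0,r1,c0,c1=box[n]; o={}
    for k,(a,b) in rng.items():
        m=cv2.inRange(hsv,a,b); mm=np.zeros_like(m); mm[r0:r1,c0:c1]=m[r0:r1,c0:c1]
        nn,l,s,c=cv2.connectedComponentsWithStats(mm)
        if nn<2: continue
        i=1+np.argmax(s[1:,4]); o[k]=(c[i],s[i],l==i)
    return o
def ray(d,uv):
    C=-d['R'].T@d['t']; v=d['R'].T@np.linalg.inv(d['K'])@np.array([*uv,1.]); return C,v/np.linalg.norm(v)
def plane(d,uv,z):
    C,v=ray(d,uv); return C+v*(z-C[2])/v[2]
def tri(A):
    M=np.zeros((3,3));b=np.zeros(3)
    for C,v in A:
        P=np.eye(3)-np.outer(v,v);M+=P;b+=P@C
    return np.linalg.solve(M,b)
E
python3 - <<'E'
from h import *
D={n:dict(np.load(n+'0.npz')) for n in('scene','top')}
O={n:cents(n,D[n]) for n in D}
for k in rng:
    X=tri([ray(D[n],O[n][k][0]) for n in D])
    print(k,'tri',X.round(4))
    for n in D:
        d=D[n];c,s,m=O[n][k]; p=plane(d,c,.094); z=np.median(d['z_map'][m])
        C,v=ray(d,c); q=C+v*z/(d['R'][2]@v)
        print('  ',n,c.round(1),s[2:],'plane',p.round(4),'depth',q.round(4))
d=D['top']
for n,uv in(('pan',(266,157)),('tif',(406,160)),('jar',(116,238))):
    c=D['top'];z=c['z_map'][uv[1],uv[0]];C,v=ray(c,uv);print(n,(C+v*z/(c['R'][2]@v)).round(3))
E
```

```text
green tri [0.5551 0.1712 0.0892]
   scene [283.4 176.8] [ 15  15 160] plane [0.5583 0.1709 0.094 ] depth [0.5579 0.171  0.0934]
   top [273.8 256.3] [ 18  18 247] plane [0.5551 0.1707 0.094 ] depth [0.5551 0.1706 0.0946]
yellow tri [0.5456 0.0391 0.0879]
   scene [230.4 184.7] [ 15  15 186] plane [0.5499 0.0398 0.094 ] depth [0.5488 0.0398 0.0924]
   top [346.5 260.7] [ 20  19 302] plane [0.5456 0.0393 0.094 ] depth [0.5456 0.0393 0.0941]
blue tri [ 0.5413 -0.0264  0.0911]
   scene [203.5 188. ] [ 15  14 151] plane [ 0.5435 -0.0257  0.094 ] depth [ 0.5438 -0.0257  0.0944]
   top [382.8 262.7] [ 20  19 302] plane [ 0.5413 -0.0263  0.094 ] depth [ 0.5413 -0.0262  0.0943]
white tri [ 0.5525  0.0626 -0.0006]
   scene [248.6 203.9] [116  18 736] plane [0.6138 0.0724 0.094 ] depth [0.6006 0.0733 0.0718]
   top [334.7 257.9] [ 165   50 1759] plane [0.5509 0.0604 0.094 ] depth [0.5503 0.0574 0.0699]
pan [0.739 0.183 0.088]
tif [ 0.719 -0.061  0.144]
jar [0.591 0.449 0.116]
```

Both views agree to 4 mm, the tops stand at z≈0.09 and the spacing is 66 mm. The white mask took in the hob steel, so I redo it below with a tighter box. Meanwhile I shut the gripper and turn it to line up with the row.

```bash
python3 -m pendant '[[[0,0,0,0,0,-0.65,1],[0,0,0,0,0,-0.65,1],[0,0,0,0,0,-0.65,1],[0,0,0,0,0,-0.65,1],[0,0,0,0,0,0,1]]]' 20
cat > go.py <<'E'
import sys
from cell import arm
from scipy.spatial.transform import Rotation as Ro
import numpy as np
T={'green':(.5565,.171),'yellow':(.5475,.0395),'white':(.552,.105)}
s=arm.observe();R=Ro.from_rotvec(s['ee_rot']).as_matrix()
g=np.array([*T[sys.argv[1]],float(sys.argv[2])+.022])
print('t',s['clock'],'pos',s['position'].round(4),'F',s['force'].round(2),'w',round(s['width'],3),'yaxis',R[:,1].round(3),'zax',R[:,2].round(3))
print('units to go',(R.T@(g-s['position'])/.04).round(3))
E
python3 go.py green .16
python3 - <<'E'
import h;from h import *
h.box={'scene':(172,194,247,269),'top':(246,272,298,322)}
for n in h.box:
    d=dict(np.load(n+'0.npz'));c,s,m=cents(n,d)['white'];print(n,c.round(1),s[2:],plane(d,c,.094).round(4))
E
```

```text
clock: 0.52
position: [0.1672, 0.6019, 0.2483]
ee_rot: [-0.095, -3.14, 0.001]
force: [-0.5, 0.9, -1.0]
width: 0.69
t 0.5167 pos [0.1672 0.6019 0.2483] F [-0.51  0.92 -0.98] w 0.69 yaxis [ 0.06   0.998 -0.001] zax [-0.    -0.001 -1.   ]
units to go [-10.366 -10.164   1.665]
scene [256.9 179.7] [ 13  12 122] [0.5509 0.1056 0.094 ]
top [309.6 258. ] [ 20  19 301] [0.5511 0.1058 0.094 ]
```

```bash
python3 -m pendant '[[[-0.55,-0.54,0,0,0,0,1],[-0.55,-0.54,0,0,0,0,1],[-0.55,-0.54,0,0,0,0,1],[-0.55,-0.54,0,0,0,0,1],[-0.55,-0.54,0,0,0,0,1],[-0.55,-0.54,0,0,0,0,1],[-0.55,-0.54,0,0,0,0,1],[-0.55,-0.54,0,0,0,0,1],[-0.55,-0.54,0,0,0,0,1],[-0.55,-0.54,0,0,0,0,1],[-0.55,-0.54,0,0,0,0,1],[-0.55,-0.54,0,0,0,0,1],[-0.55,-0.54,0,0,0,0,1],[-0.55,-0.54,0,0,0,0,1],[-0.55,-0.54,0,0,0,0,1],[-0.55,-0.54,0,0,0,0,1],[-0.55,-0.54,0,0,0,0,1],[-0.55,-0.54,0,0,0,0,1],[0,0,0,0,0,0,1],[0,0,0,0,0,0,1]]]'
python3 go.py green .11
```

```text
clock: 2.18
position: [0.5389, 0.1873, 0.2484]
ee_rot: [-0.108, -3.14, 0.001]
force: [-0.5, 0.5, -0.0]
width: 0.002
t 2.1833 pos [0.5389 0.1873 0.2484] F [-0.54  0.49 -0.02] w 0.002 yaxis [ 0.068  0.998 -0.001] zax [-0.    -0.001 -1.   ]
units to go [-0.467 -0.374  2.911]
```

```bash
python3 -m pendant '[[[-0.235,-0.187,0.3,0,0,0,1],[-0.235,-0.187,0.3,0,0,0,1],[0,0,0.5,0,0,0,1],[0,0,0.5,0,0,0,1],[0,0,0.5,0,0,0,1],[0,0,0.4,0,0,0,1],[0,0,0.3,0,0,0,1],[0,0,0.1,0,0,0,1],[0,0,0,0,0,0,1],[0,0,0,0,0,0,1]]]'
python3 go.py green .08
python3 - <<'E'
from cell import arm
import cv2,numpy as np
a=[arm.get_image(n)["img"] for n in("scene","top")]
np.save('img1.npy',a)
cv2.imwrite("pics/a1.png",np.hstack([cv2.resize(a[0][130:270,150:350],(400,280)),cv2.resize(a[1][180:320,200:400],(400,280))])[:,:,::-1])
E
```

```text
clock: 3.02
position: [0.5558, 0.1732, 0.1325]
ee_rot: [-0.099, -3.14, 0.0]
force: [-0.3, -0.2, 0.1]
width: 0.004
t 3.0167 pos [0.5558 0.1732 0.1325] F [-0.28 -0.23  0.08] w 0.004 yaxis [ 0.063  0.998 -0.   ] zax [-0. -0. -1.]
units to go [-0.021 -0.054  0.762]
```

View pics/a1.png

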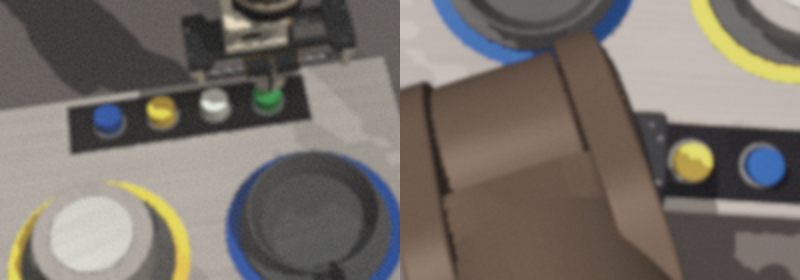

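Left crop: the shut fingertip is right above the green cap (268,95). The arm hides it in the top view. I push down slowly.

```bash
python3 -m pendant '[[[-0.02,-0.05,0.1,0,0,0,1],[0,0,0.1,0,0,0,1],[0,0,0.1,0,0,0,1],[0,0,0.07,0,0,0,1],[0,0,0.07,0,0,0,1],[0,0,0.07,0,0,0,1],[0,0,0.07,0,0,0,1],[0,0,0.07,0,0,0,1],[0,0,0,0,0,0,1],[0,0,0,0,0,0,1]]]'
python3 go.py green .08
```

```text
clock: 3.95
position: [0.5564, 0.1711, 0.1066]
ee_rot: [-0.099, -3.14, 0.0]
force: [-2.6, -1.2, 2.3]
width: 0.006
t 3.95 pos [0.5564 0.1711 0.1066] F [-2.64 -1.19  2.34] w 0.006 yaxis [ 0.063  0.998 -0.   ] zax [-0. -0. -1.]
units to go [-0.003 -0.003  0.116]
```

```bash
python3 -m pendant '[[[0,0,0.06,0,0,0,1],[0,0,0.06,0,0,0,1],[0,0,0,0,0,0,1],[0,0,0,0,0,0,1]]]'
python3 go.py green .08
```

```text
clock: 4.28
position: [0.5566, 0.1712, 0.102]
ee_rot: [0.099, 3.14, 0.0]
force: [-2.4, -1.0, 6.0]
width: 0.004
t 4.2833 pos [0.5566 0.1712 0.102 ] F [-2.42 -0.96  5.96] w 0.004 yaxis [0.063 0.998 0.   ] zax [ 0.  0. -1.]
units to go [ 0.001 -0.005  0.   ]
```

The reading is 6 N at 14 mm down, which matches a stem that is fully in. I lift and move over to yellow.

```bash
python3 -m pendant '[[[0,0,-0.15,0,0,0,1],[0,0,-0.3,0,0,0,1],[0,0,-0.4,0,0,0,1],[0,0,-0.4,0,0,0,1],[0,0,0,0,0,0,1]]]'
python3 go.py yellow .11
```

```text
clock: 4.7
position: [0.5583, 0.1717, 0.155]
ee_rot: [0.099, 3.136, 0.003]
force: [0.7, 0.7, -0.6]
width: 0.004
t 4.7 pos [0.5583 0.1717 0.155 ] F [ 0.65  0.67 -0.64] w 0.004 yaxis [0.063 0.998 0.002] zax [ 0.004  0.002 -1.   ]
units to go [ 0.063 -3.317  0.567]
```

```bash
python3 -m pendant '[[[0,-0.4,0,0,0,0,1],[0,-0.4,0,0,0,0,1],[0,-0.4,0,0,0,0,1],[0,-0.4,0,0,0,0,1],[0,-0.4,0,0,0,0,1],[0,-0.4,0,0,0,0,1],[0,-0.4,0,0,0,0,1],[0,-0.4,0,0,0,0,1],[0,-0.1,0,0,0,0,1],[0,0,0,0,0,0,1],[0,0,0,0,0,0,1]]]'
python3 go.py yellow .11
python3 - <<'E'
from cell import arm
import cv2,numpy as np
a=[arm.get_image(n)["img"] for n in("scene","top")]
cv2.imwrite("pics/a2.png",np.hstack([cv2.resize(a[0][130:270,150:350],(400,280)),cv2.resize(a[1][180:320,220:420],(400,280))])[:,:,::-1])
E
```

```text
clock: 5.62
position: [0.5482, 0.0402, 0.1518]
ee_rot: [-0.099, -3.14, -0.001]
force: [0.2, 0.1, -0.3]
width: 0.005
t 5.6167 pos [0.5482 0.0402 0.1518] F [ 0.18  0.1  -0.29] w 0.005 yaxis [0.063 0.998 0.001] zax [-0.     0.001 -1.   ]
units to go [ 0.017 -0.019  0.494]
```

View pics/a2.png

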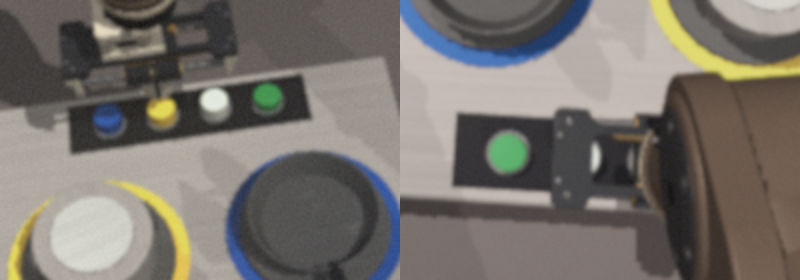

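The fingertip is above the yellow cap (162,108) in the left crop, and green is clear of the arm in both views. I check the green cap's height before pushing the next key.

```bash
cat > hts.py <<'E'
import h;from h import *
from cell import arm
for n in h.box:
    d0=dict(np.load(n+'0.npz'));d=arm.get_image(n)
    for k,(a,b) in {'green':[(283,177),(274,256)],'white':[(257,180),(310,258)],'yellow':[(230,185),(346,261)],'blue':[(203,188),(383,263)]}.items():
        u,v=a if n=='scene' else b
        s=np.s_[v-2:v+3,u-2:u+3]
        print(n,k,'lowered mm',round(1000*float(np.median(d['z_map'][s])-np.median(d0['z_map'][s])),1),d['img'][v,u])
E
python3 hts.py
```

```text
scene green lowered mm 7.4 [ 71 149  82]
scene white lowered mm -0.5 [227 232 221]
scene yellow lowered mm 0.5 [225 212  88]
scene blue lowered mm 0.8 [ 54  80 136]
top green lowered mm 6.0 [ 97 179 114]
top white lowered mm -143.5 [69 69 70]
top yellow lowered mm -273.1 [62 53 46]
top blue lowered mm -455.7 [108  90  76]
```

Green stays 6 mm down, so it is in. Now I push yellow: the tip is at 0.130 and goes to 0.080, which is 1.25 units.

```bash
python3 -m pendant '[[[0.02,-0.02,0.2,0,0,0,1],[0,0,0.2,0,0,0,1],[0,0,0.2,0,0,0,1],[0,0,0.15,0,0,0,1],[0,0,0.08,0,0,0,1],[0,0,0.07,0,0,0,1],[0,0,0.07,0,0,0,1],[0,0,0.07,0,0,0,1],[0,0,0.07,0,0,0,1],[0,0,0.07,0,0,0,1],[0,0,0.03,0,0,0,1],[0,0,0,0,0,0,1],[0,0,0,0,0,0,1]]]'
python3 go.py yellow .08
```

```text
clock: 6.9
position: [0.5472, 0.0386, 0.1036]
ee_rot: [-0.099, -3.14, 0.0]
force: [-3.1, 0.4, 3.5]
width: -0.0
t 6.9 pos [0.5472 0.0386 0.1036] F [-3.11  0.35  3.55] w -0.0 yaxis [ 0.063  0.998 -0.   ] zax [-0. -0. -1.]
units to go [-0.006  0.023  0.041]
```

```bash
python3 -m pendant '[[[0,0,0.05,0,0,0,1],[0,0,0,0,0,0,1],[0,0,0,0,0,0,1]]]'
python3 go.py yellow .08
python3 -m pendant '[[[0,0,-0.15,0,0,0,1],[0,0,-0.3,0,0,0,1],[0,0,-0.4,0,0,0,1],[0,0,-0.4,0,0,0,1],[0,0,0,0,0,0,1],[0,0,0,0,0,0,1]]]'
python3 hts.py | grep scene; python3 go.py white .08
```

```text
clock: 7.15
position: [0.5473, 0.0387, 0.1018]
ee_rot: [-0.099, -3.14, -0.0]
force: [-3.3, -0.2, 6.5]
width: 0.006
t 7.15 pos [0.5473 0.0387 0.1018] F [-3.34 -0.17  6.53] w 0.006 yaxis [0.063 0.998 0.   ] zax [-0.  0. -1.]
units to go [-0.004  0.021 -0.006]
clock: 7.65
position: [0.5484, 0.0388, 0.1526]
ee_rot: [0.099, 3.137, 0.001]
force: [-0.2, -0.5, -0.8]
width: 0.01
scene green lowered mm 8.4 [ 71 150  85]
scene white lowered mm -0.0 [226 230 220]
scene yellow lowered mm 8.8 [226 215  88]
scene blue lowered mm 0.1 [ 55  81 136]
t 7.75 pos [0.5473 0.0387 0.1512] F [-0.59 -0.64 -0.18] w 0.003 yaxis [0.063 0.998 0.   ] zax [-0.  0. -1.]
units to go [-0.014  1.661  1.23 ]
```

Yellow is in and blue is untouched. White is next.

```bash
python3 -m pendant '[[[0,0.3,0,0,0,0,1],[0,0.4,0,0,0,0,1],[0,0.4,0,0,0,0,1],[0,0.4,0,0,0,0,1],[0,0.17,0,0,0,0,1],[0,0,0,0,0,0,1],[0,0,0,0,0,0,1]]]'
python3 go.py white .08
python3 - <<'E'
from cell import arm
import cv2
cv2.imwrite("pics/a3.png",cv2.resize(arm.get_image("scene")["img"][130:270,150:350],(600,420))[:,:,::-1])
E
```

```text
clock: 8.33
position: [0.5512, 0.1054, 0.151]
ee_rot: [-0.097, -3.139, 0.001]
force: [0.2, 0.7, -0.5]
width: 0.003
t 8.3333 pos [0.5512 0.1054 0.151 ] F [ 0.22  0.68 -0.54] w 0.003 yaxis [ 0.062  0.998 -0.001] zax [-0.001 -0.    -1.   ]
units to go [-0.021 -0.009  1.226]
```

View pics/a3.png

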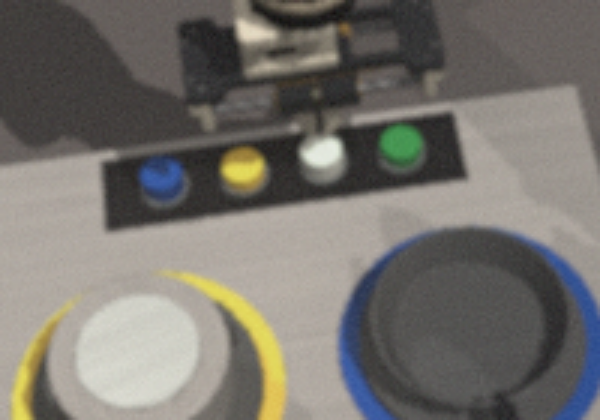

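The tip is above the white cap (322,155). Green and yellow sit lower, and blue (160,178) is still out.

```bash
python3 -m pendant '[[[0,0,0.2,0,0,0,1],[0,0,0.2,0,0,0,1],[0,0,0.2,0,0,0,1],[0,0,0.15,0,0,0,1],[0,0,0.08,0,0,0,1],[0,0,0.07,0,0,0,1],[0,0,0.07,0,0,0,1],[0,0,0.07,0,0,0,1],[0,0,0.07,0,0,0,1],[0,0,0.07,0,0,0,1],[0,0,0.06,0,0,0,1],[0,0,0.03,0,0,0,1],[0,0,0,0,0,0,1],[0,0,0,0,0,0,1]]]'
python3 go.py white .08
```

```text
clock: 9.55
position: [0.5515, 0.1052, 0.1009]
ee_rot: [0.099, 3.14, -0.0]
force: [-2.5, -2.5, 6.0]
width: 0.002
t 9.55 pos [0.5515 0.1052 0.1009] F [-2.52 -2.47  6.04] w 0.002 yaxis [ 0.063  0.998 -0.   ] zax [ 0. -0. -1.]
units to go [-0.012 -0.004 -0.028]
```

Again 6 N at about 14–15 mm. I lift and draw back towards the robot (tool +x) so the keys come clear in both views.

```bash
python3 -m pendant '[[[0,0,-0.15,0,0,0,1],[0,0,-0.3,0,0,0,1],[0,0,-0.5,0,0,0,1],[0,0,-0.5,0,0,0,1],[0,0,-0.6,0,0,0,1],[0,0,-0.6,0,0,0,1],[0.4,0,0,0,0,0,1],[0.5,0,0,0,0,0,1],[0.5,0,0,0,0,0,1],[0.5,0,0,0,0,0,1],[0.5,0,0,0,0,0,1],[0.5,0,0,0,0,0,1],[0.4,0,0,0,0,0,1],[0,0,0,0,0,0,1],[0,0,0,0,0,0,1]]]'
python3 hts.py; python3 - <<'E'
from cell import arm
from h import *
a=[]
for n in("scene","top"):
    d=arm.get_image(n);a.append(d["img"]);d0=np.load(n+'0.npz')
    x=cv2.absdiff(d['img'],d0['img']).max(2)
    r={'scene':{'tif':(225,300,155,245),'pan':(205,320,263,352),'jar':(150,197,375,415)},'top':{'tif':(115,220,343,453),'pan':(40,213,212,320),'jar':(210,265,90,160)}}[n]
    for k,(p,q,s,t) in r.items(): print(n,k,'changed px>40:',int((x[p:q,s:t]>40).sum()))
cv2.imwrite("pics/a4.png",np.hstack([cv2.resize(i,(400,300)) for i in a])[:,:,::-1])
E
```

```text
clock: 10.8
position: [0.4198, 0.1141, 0.2072]
ee_rot: [0.097, 3.139, 0.001]
force: [1.7, -0.2, -0.2]
width: 0.003
scene green lowered mm 6.3 [ 70 148  80]
scene white lowered mm 6.1 [223 229 219]
scene yellow lowered mm 7.7 [223 211  87]
scene blue lowered mm 1.5 [ 60  92 161]
top green lowered mm 5.9 [ 97 178 114]
top white lowered mm 5.6 [226 229 224]
top yellow lowered mm 6.6 [224 218 114]
top blue lowered mm -0.1 [ 65 111 181]
scene tif changed px>40: 0
scene pan changed px>40: 0
scene jar changed px>40: 0
top tif changed px>40: 0
top pan changed px>40: 0
top jar changed px>40: 0
```

View pics/a4.png

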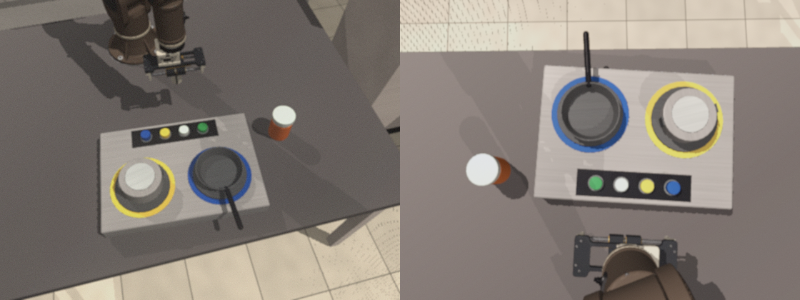

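Both views now show the keys clear of the arm: green, white and yellow are about 6 mm down, blue is still up, and nothing else has moved.

```bash
python3 -c "from cell import arm; print(arm.sign_off())"
```

```text
the job is handed in; nothing more can be done
None
```

The tiffin box stood on the plate with the yellow ring, so I pushed green, then yellow, then white with the shut fingertips. Each push went about 14–15 mm deep. The vertical force at the end of each was about 6–6.5 N, with up to 3.5 N sideways. I then lifted off, drew back clear of the hob and handed the job in at about 11 s.

- **Keys:** In the top view, green sits 5.9 mm lower than at the start, yellow 6.6 mm, white 5.6 mm and blue −0.1 mm. That means three keys are in and blue is out.
- **Tiffin box, pan and jar:** neither view shows any change from the first pictures.
- **Disagreements:** The two views differed by up to 4 mm on where the keys stand, so I used the average. The scene camera's depth readings are noisier, showing blue 1.5 mm lower at the end and yellow 7.7–8.8 mm, but they lead to the same result. My first measurement of the white key failed because it picked up the steel of the hob. Redone in a tighter area, it agreed within 1 mm.

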